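# Load the empty coin tin into the honesty box

## Robot

A 6-joint arm with a two-finger parallel gripper is mounted at the origin on a cart in front of the work surface, level with it; the furniture and walls round the work are solid. World frame = base frame: x ahead of the robot, y to its left, z up, the work surface at z = 0. Lengths are in m, angles in rad, forces in N, time in s.
With the tool pointing down it reaches from about 0.35 to 0.875 m from the base axis. Payload 4.2 kg.
Tool frame: the origin (TCP) lies midway between the tips of the shut fingers; the grasp point (between the pads) lies 19 mm behind it; z points along the fingers, y is the line along which they close (so a half turn about z gives the same grasp; the last joint's range is limited). The gripper opens to 87 mm and grips with 3 to 60 N. Pads are 19 mm wide; open, the fingers measure 117 mm over their backs; the gripper's body (75 mm by 190 mm) begins 51 mm behind the grasp point.
Start: joints at [1.488, 0.385, 0.008, 0, -1.194, -0.259], TCP at [0.209, 0.589, 0.223] pointing down, gripper open.
Joint ranges: [-3.14, 3.14], [-1.21, 2.06], [-1.07, 1.41], [-3.16, 2.05], [-2.99, -0.16], [-3.1, 3.1]. Speed limits (rad/s): [2.79, 2.79, 3.14, 3.14, 3.14, 3.14].

## Interface

Orientations are given as a unit quaternion [x, y, z, w].
In Python, from station import bot, camera, calibration, hand_in gives the robot as it stands.
- The arm moves only by the shell command python3 -m crank 'ROWS'. ROWS is JSON, a list of rows, each a list of 7 numbers: the shift along the tool's x, y, z in m, then the turn, a rotation vector about the tool's x, y, z in degrees, then the finger opening in m, from 0 to 0.087. A call has 1 to 5 rows; each row is the pose to reach, as a shift and turn from the pose commanded when the call began, along the tool's axes at that moment; what a row does not reach only later rows make up. A row lasts 1/10 s, in which the tool goes at most 50 mm and 8.59 degrees, less where a joint would pass 70% of its speed; a pose out of reach is approached as far as the arm can. A call with a gripper value outside its range is refused whole. The fingers move at their own pace and stop on an object; the grip force is fixed at half the most. Time passes only in rows, so rows that repeat a pose let the fingers close. It gives the time, the measured TCP pose, the force, the opening and the grip force at its end, in the units of the state.
- bot.get_obs(): the state, without advancing time (a new reading comes with each control period).
- camera(name): name is "scene" or "side" or "wrist"; returns (picture, depth): 480x640x3 uint8, red, green, blue; 480x640 float32, m along the optical axis (not along the pixel's ray), 0 where there is no reading.
- calibration(name): a dict with "K" (3x3 intrinsics, pixels), "distortion" ([k1, k2, p1, p2, k3] as OpenCV has them; the pictures are not rectified), "extrinsics" (4x4, takes a point from camera to world coordinates). Camera axes: x right, y up, looking along -z (the intrinsics and any distortion apply to the point x, -y, -z); pixel columns grow to the right and rows downward; lengths in m; the calibration is good to about 2 mm. A picture is of the moment at which its call begins: read the wrist's pose just before it. calibration takes no time and is no camera call; for the wrist camera it gives the pose at the moment of the call.
- hand_in(): hands the job in; it is judged then, once.
The state is a dict: "clock": time; "joints": joint angles; "joint_velocities": joint speeds; "tau": joint torques, N m; "ee_pos": TCP position; "tool_rot": TCP orientation; "wrist_force": force on the tool from outside, world axes, zero at the start; "ft_torque": the same for the moment, N m; "width": finger opening in m; "grip_force": force on a finger pad.
Only numpy, scipy, OpenCV 4.12 (cv2) and the standard library are available. Lean on these libraries where they do the work, as an engineer would, in place of code of your own. Each camera call takes 0.05 s, during which the arm holds its last target. There are 200 camera calls.

## Task

Get the stand ready for opening: load the empty, open coin tin from the wooden caddy into the green honesty box. Its pocket is too close for fingers outside it, so reach down into the tin and lift it from the inside, set it on the box's loading shelf, and push it into the box until the red spring catch clicks out in front of it; keep it upright all the way. Leave yesterday's lidded tin in its pocket, and do not knock the pepper or the tomatoes about.

Things in the scene. Friction and masses are not known exactly. Their poses are not given: they have to be found in the camera images.
- coin_tin_center (a point): Centre, 40 mm over its underside, of the empty open metal coin tin: 110 mm long (x), 66 wide (y), 80 high, 0.2 kg; walls and floor 3 mm, so 104 x 60 mm inside and 77 deep, walls straight. Stands in one pocket of the caddy, long along its x, rim 4 mm below the caddy's top. Ends alike. Lift it with shut fingers reached 40 to 60 mm below the rim and spread on the long walls (25 N is ample).
- takings_tin_center (a point): Centre, 40 mm over its underside, of yesterday's tin: same size, but shut with a flat green lid (top 83 mm over its underside) and a paper band. It stands in the other pocket and stays there.
- caddy: Wooden caddy fixed to the table, 128 mm (x) by 162 mm (y; 186 over its finger pulls) by 90 mm high, origin under its centre. Two pockets side by side, centred at y = +39 and -39 mm, each 116 mm (x) by 72 mm (y), open at the top, floor 6 mm thick: 3 mm of gap round a tin, no room for fingers outside it.
- honesty_box: Green steel box fixed to the table; origin on the table under the middle of its mouth, x runs into the box, z up. Open loading shelf from x = -167 to 0 mm, box from 0 to 127, 82 mm wide; roof only from x = 36, its top 100 mm above the table, so fingers can follow the tin in. Floor flat at z = 6 mm. Inside 70 mm wide, 88 high, back stop at x = 117: with the tin against it, its near end is at x = 7.
- shelf_spot (a point): Where the tin's centre is when it stands well placed on the shelf, 78 mm before the mouth (box axes), 46 mm above the table. Shelf guides either side, tops 24 mm above the table, are 76 mm apart and narrow to 70 mm over the last 36 mm before the mouth; they flare out over the first 26 mm of the shelf.
- home_spot (a point): Where the tin's centre is when it is in the box against the back stop: 62 mm inside the mouth (box axes), 46 mm above the table. To get there the tin's near end is pushed along x with shut fingers, at its middle, 50 to 60 mm above the table, so that they pass clear of the catch and the gripper's body stays over the roof.
- catch (a joint): Angle of the red spring catch at the right-hand (-y) guide: 0 = sprung out across the tin's path, positive = pushed aside (about 0.1 while the tin passes, at most 0.35). It pivots 60 mm before the mouth. The tin's far end rides up its ramp with about 5 N; it springs back to 0 once the near end is past its hook, leaving the tin up to 6 mm of play between hook and stop.
- catch_nose (a point): Tip of the red catch's nose, 36 mm above the table. The nose stands about 5 mm into the tin's path, with a ramp from 24 mm before the mouth and a square hook face 1 mm inside the mouth, from 29 to 43 mm above the table.
- pepper_1: Loose red pepper, 76 x 79 x 106 mm high, origin under its centre; a bystander near the back.
- tomato_1: Loose red tomato, 73 mm wide and 77 mm high, origin under its centre; the loose one of three tomatoes at the right of the box; a bystander.

How it is judged:
At the end, for the whole second after the job is handed in: The coin tin stands upright on the floor of the honesty box, pushed in past the hook of the catch (centre more than 55.5 mm inside the mouth), the catch is back at 0 (less than 0.04 rad) in front of it, and the lidded tin is still in its pocket, moved less than 20 mm (x of coin_tin_center in the frame of honesty_box above 0.0555 m and z of coin_tin_center in the frame of honesty_box between 0.042 and 0.05 m and angle between coin_tin_center's own z axis and vertical below 0.08 rad and angle between the x axis of coin_tin_center and the x axis of honesty_box, either way round below 0.1 rad and horizontal distance between coin_tin_center and honesty_box below 0.07 m and value of joint catch below 0.04 rad and distance of takings_tin_center from where it was at the start of the episode below 0.02 m); the robot touches nothing.
It fails at once if the coin tin is tipped by more than 35 degrees (angle between coin_tin_center's own z axis and vertical above 0.61 rad).
It fails at once if yesterday's lidded tin is shifted by more than 30 mm (distance of takings_tin_center from where it was at the start of the episode above 0.03 m).
It fails at once if the pepper is moved by more than 50 mm (distance of pepper_1 from where it was at the start of the episode above 0.05 m).
It fails at once if the loose tomato is moved by more than 50 mm (distance of tomato_1 from where it was at the start of the episode above 0.05 m).
It also fails if it takes over 61 s, if anything falls off the work surface, if the arm or the gripper's body presses on something with over 40 N, if the wrist force passes 120 N, or if a joint passes its speed limit or range.

## Working session

There is one attempt and no reset: what is moved stays moved. The work goes in short steps, Python scripts to look and compute and a shell command to move; the robot and the scene stay as the last step left them, time stands still between calls to the robot, and variables do not carry over. Pictures are saved under pics/ and viewed, at most 10 in all, crops included, and the job is handed in when it is done.

```bash
ls; mkdir -p pics
cat > h.py <<'E'
import numpy as np, cv2, sys
from station import bot, camera, calibration, hand_in
def snap(n):
    c=calibration(n); p,d=camera(n); return p,d,c
def cloud(d,c):
    K=np.array(c['K'],float); D=np.array(c['distortion'],float)
    v,u=np.mgrid[0:480,0:640]
    q=cv2.undistortPoints(np.stack([u,v],-1).reshape(-1,1,2).astype(float),K,D).reshape(480,640,2)
    P=np.stack([q[...,0]*d,-q[...,1]*d,-d],-1)
    E=np.array(c['extrinsics']); return P@E[:3,:3].T+E[:3,3]
def save(n,p): cv2.imwrite(f'pics/{n}.png',p[...,::-1])
E
python3 - <<'E'
from h import *
o=bot.get_obs(); print({k:np.round(v,4) for k,v in o.items()})
for n in ['scene','wrist','side']:
    p,d,c=snap(n); save(n+'0',p); np.savez(n+'0',p=p,d=d,W=cloud(d,c)); print(n,np.round(c['extrinsics'],3).tolist(),c['distortion'],np.round(c['K'],1).tolist())
a=cv2.imread('pics/scene0.png');b=cv2.imread('pics/wrist0.png')
E
```

```text
pics
{'clock': np.float64(0.0), 'joints': array([ 1.4876e+00,  3.8560e-01,  6.6000e-03, -5.0000e-04, -1.1940e+00,
       -2.5860e-01]), 'joint_velocities': array([-0.0013,  0.0004,  0.0012, -0.0009,  0.0012,  0.0001]), 'tau': array([-1.40000e-03, -3.90662e+01,  1.87405e+01,  4.21980e+00,
        1.09000e-02, -2.00000e-04]), 'ee_pos': array([0.2093, 0.5883, 0.2214]), 'tool_rot': array([ 9.854e-01, -1.702e-01, -1.000e-04,  1.100e-03]), 'wrist_force': array([-0.2626,  0.661 , -0.4844]), 'ft_torque': array([-0.0136, -0.0184,  0.0095]), 'grip_force': np.float64(0.0), 'width': np.float64(0.0869)}
scene [[0.536, 0.404, -0.742, -0.258], [-0.844, 0.27, -0.462, -0.538], [0.014, 0.874, 0.486, 0.582], [0.0, 0.0, 0.0, 1.0]] [-0.08851984  0.          0.          0.          0.        ] [[500.3, 0.0, 316.4], [0.0, 500.3, 232.9], [0.0, 0.0, 1.0]]
wrist [[-0.335, 0.897, 0.29, 0.289], [-0.942, -0.32, -0.099, 0.561], [0.004, -0.307, 0.952, 0.383], [0.0, 0.0, 0.0, 1.0]] [-0.04154448  0.          0.          0.          0.        ] [[406.5, 0.0, 320.0], [0.0, 406.5, 238.9], [0.0, 0.0, 1.0]]
side [[0.937, 0.25, -0.245, 0.232], [-0.349, 0.639, -0.685, -0.928], [-0.015, 0.727, 0.686, 0.945], [0.0, 0.0, 0.0, 1.0]] [-0.02078068  0.          0.          0.          0.        ] [[614.7, 0.0, 318.8], [0.0, 614.7, 237.8], [0.0, 0.0, 1.0]]
```

View pics/scene0.png

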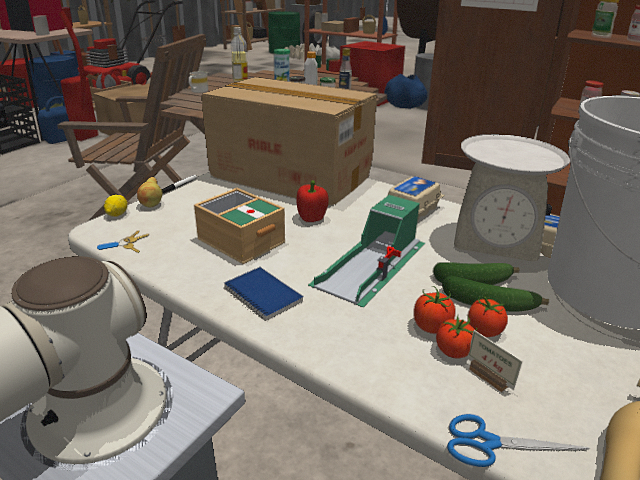

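View pics/wrist0.png

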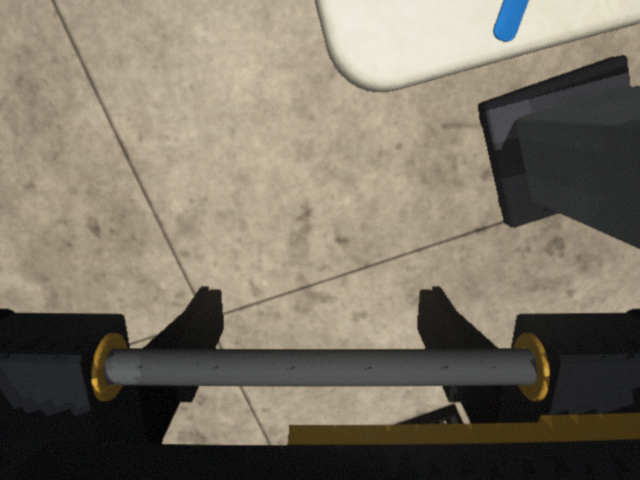

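The scene view shows the caddy at about (240,222), with the far-left pocket open and the near-right one lidded. The box shelf is at (350,270), its roof at (395,220), the catch at (388,258) and the pepper at (312,202). The wrist view shows only floor so far.

View pics/side0.png

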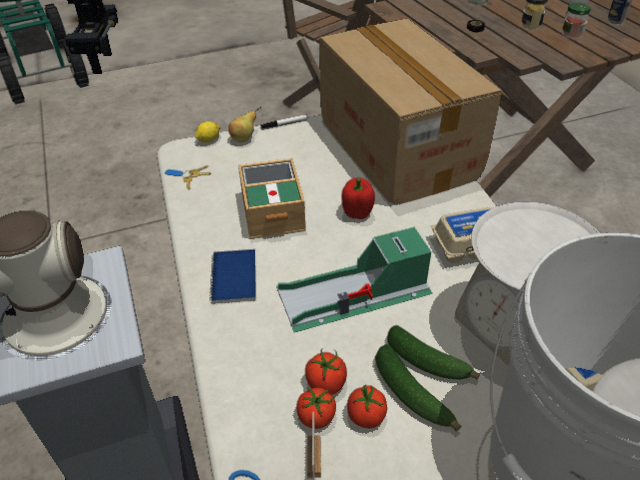

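Run:
```python
from h import *
for n in ['scene','side']:
    z=np.load(n+'0.npz'); W=z['W']; d=z['d']; hsv=cv2.cvtColor(z['p'],cv2.COLOR_RGB2HSV)
    ok=(d>0)&(W[...,0]>.3)&(W[...,0]<1.2)&(abs(W[...,1])<.8)
    print(n,'table z',np.median(W[ok&(abs(W[...,2])<.02)][:,2]))
    def rep(t,m):
        m=m&ok
        if m.sum()<20: print(t,m.sum());return
        Q=W[m]; r=cv2.minAreaRect((Q[:,:2]*1000).astype(np.float32)); print(t,m.sum(),'z',np.round(np.percentile(Q[:,2],[5,50,95]),3),'rect mm',np.round(r[0],1),np.round(r[1],1),round(r[2],1))
    H,S,V=[hsv[...,i].astype(int) for i in range(3)]
    wood=(H>8)&(H<22)&(S>80)
    rep('caddy top',wood&(W[...,2]>.084)&(W[...,2]<.096)&(W[...,0]<.75)&(W[...,1]>-.1))
    green=(H>60)&(H<90)&(S>80)
    rep('lid',green&(W[...,2]>.07)&(W[...,2]<.1)&(W[...,1]>.1))
    rep('roof',green&(W[...,2]>.094)&(W[...,2]<.106)&(W[...,1]<.1))
    rep('guides',green&(W[...,2]>.018)&(W[...,2]<.03)&(W[...,1]<.1))
    rep('green box all',green&(W[...,2]>.01)&(W[...,2]<.106)&(W[...,1]<.1))
```

```text
scene table z 0.0015902807898412474
caddy top 817 z [0.085 0.09  0.093] rect mm [602.5 268.4] [456.  293.4] 79.7
lid 258 z [0.088 0.091 0.093] rect mm [494.8 122.6] [ 45.  115.2] 89.6
roof 539 z [0.097 0.099 0.101] rect mm [ 727.8 -293.2] [108.6 389.7] 18.9
guides 577 z [0.019 0.024 0.029] rect mm [ 565.6 -304.1] [387.6 289.9] 85.6
green box all 2731 z [0.013 0.05  0.099] rect mm [ 636.1 -207.4] [591.6 457.5] 84.6
side table z -0.0004704961350906478
caddy top 693 z [0.085 0.089 0.093] rect mm [596.1 255.1] [510.2 187.8] 50.0
lid 351 z [0.085 0.088 0.091] rect mm [494.1 120.3] [ 42.3 113.3] 88.6
roof 1052 z [0.095 0.097 0.1  ] rect mm [ 681.4 -159.4] [77.4 89.9] 88.6
guides 647 z [0.018 0.022 0.028] rect mm [ 557.3 -181.4] [248.6 270.2] 37.9
green box all 4124 z [0.013 0.062 0.099] rect mm [ 523.5 -106.6] [295.9 424. ] 39.1
```

The side view shows the open pocket at (267,173), the lid at (273,194), the box roof at (400,250) and the red catch at (358,294).

Run:
```python
from h import *
for n in ['scene','side']:
    z=np.load(n+'0.npz'); W=z['W']; d=z['d']; hsv=cv2.cvtColor(z['p'],cv2.COLOR_RGB2HSV)
    x,y,zz=[W[...,i] for i in range(3)]
    H,S,V=[hsv[...,i].astype(int) for i in range(3)]
    def rep(t,m):
        l,lab,st,_=cv2.connectedComponentsWithStats(m.astype(np.uint8),connectivity=8)
        m=np.isin(lab,[i for i in range(1,l) if st[i,4]>12])
        Q=W[m]; r=cv2.minAreaRect((Q[:,:2]*1000).astype(np.float32)); print(n,t,m.sum(),'z',np.round(np.median(Q[:,2]),3),'rect',np.round(r[0],1),np.round(r[1],1),round(r[2],1))
    c=(d>0)&(x>.4)&(x<.6)&(y>.05)&(y<.27)
    rep('caddy top all',c&(zz>.083)&(zz<.097))
    rep('caddy all',c&(zz>.03)&(zz<.097))
    green=(H>60)&(H<90)&(S>80)
    b=(d>0)&(x>.42)&(x<.78)&(y>-.3)&(y<-.03)
    rep('roof',b&green&(zz>.092)&(zz<.106))
    rep('box',b&green&(zz>.012)&(zz<.106))
    rep('red',b&((H<8)|(H>172))&(S>150)&(zz>.01))
    for s in ('guides',): 
        m=b&green&(zz>.019)&(zz<.028)&(x<.62); Q=W[m]
        for hi in (0,1):
            g=Q[(Q[:,1]>-.165)==hi] 
            if len(g)>10: print(' guide',hi,len(g),g.min(0).round(3),g.max(0).round(3),np.polyfit(g[:,0],g[:,1],1).round(3))
```

```text
scene caddy top all 1633 z 0.09 rect [497.6 139.7] [166.3 131.9] 80.8
scene caddy all 3911 z 0.077 rect [497.2 134.5] [176.  132.9] 81.9
scene roof 551 z 0.099 rect [ 683.4 -158.6] [79.  95.5] 88.3
scene box 2341 z 0.046 rect [ 581.8 -159. ] [100.6 298.6] 86.5
scene red 140 z 0.041 rect [ 568.7 -193.5] [30.2 68.8] 76.6
 guide 0 103 [ 0.434 -0.299  0.019] [ 0.604 -0.19   0.028] [-0.309 -0.047]
 guide 1 204 [ 0.436 -0.12   0.019] [ 0.618 -0.1    0.028] [-0.064 -0.079]
side caddy top all 1876 z 0.088 rect [498.6 139.8] [172.7 128.4] 80.9
side caddy all 3623 z 0.084 rect [497.7 136. ] [180.1 129.1] 81.2
side roof 1104 z 0.097 rect [ 681.4 -159.8] [78.1 89.9] 88.6
side box 3600 z 0.057 rect [ 581.3 -154.4] [ 99.2 292.4] 89.0
side red 175 z 0.039 rect [ 578.9 -194. ] [31.9 48.4] 66.7
 guide 0 123 [ 0.436 -0.203  0.019] [ 0.62  -0.191  0.027] [ 0.009 -0.199]
 guide 1 202 [ 0.439 -0.122  0.019] [ 0.62  -0.102  0.028] [-0.058 -0.084]
```

```bash
python3 -m crank '[[0.035,0.024,0,0,0,-2,0.03],[0.07,0.048,0,0,0,-4,0.0],[0.105,0.072,0,0,0,-6,0.0],[0.14,0.096,0,0,0,-8,0.0],[0.175,0.120,0,0,0,-10.4,0.0]]'
```

```text
clock: 0.65
ee_pos: [0.3347, 0.4155, 0.2224]
tool_rot: [0.997, -0.079, -0.0, 0.0]
wrist_force: [0.2, -0.2, 0.1]
width: 0.0549
grip_force: 0.0
```

```bash
python3 -m crank '[[0.03,0.041,-0.005,0,0,0,0],[0.06,0.082,-0.01,0,0,0,0],[0.09,0.123,-0.015,0,0,0,0],[0.12,0.164,-0.02,0,0,0,0],[0.15,0.205,-0.02,0,0,0,0]]'; python3 -m crank '[[0.004,0.003,0,0,0,0,0],[0.004,0.003,0,0,0,0,0],[0.004,0.003,0,0,0,0,0]]'
python3 - <<'E'
from h import *
print(bot.get_obs()['ee_pos'],bot.get_obs()['width'])
p,d,c=snap('wrist'); save('wrist1',p); np.savez('wrist1',p=p,d=d,W=cloud(d,c))
E
```

```text
clock: 1.15
ee_pos: [0.4479, 0.1935, 0.2433]
tool_rot: [0.997, -0.08, 0.001, -0.001]
wrist_force: [1.4, 0.4, -0.3]
width: 0.0148
grip_force: 0.0
clock: 1.45
ee_pos: [0.4504, 0.1921, 0.2423]
tool_rot: [0.997, -0.08, -0.0, 0.0]
wrist_force: [0.3, 0.2, 0.5]
width: 0.0011
grip_force: 0.0
[0.4504318  0.19206771 0.2422774 ] 0.0010972678127968791
```

View pics/wrist1.png

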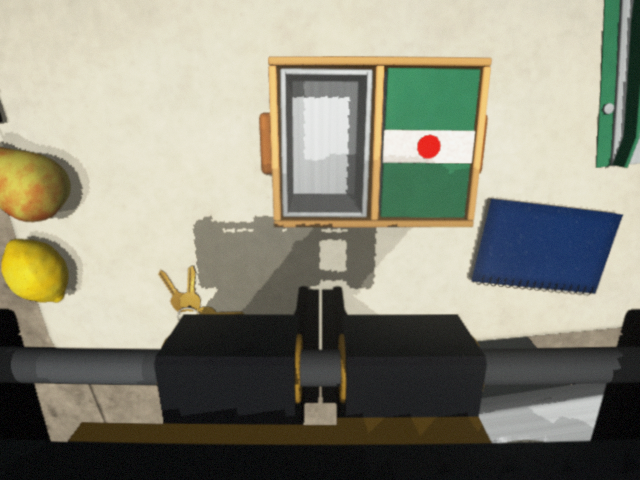

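The wrist view shows the tin's rim corners at about (280,69), (375,68), (371,217) and (284,219), and the caddy's top corners at (269,57), (491,58), (475,226) and (276,226). The tool is nearly square to it.

```bash
cat >> h.py <<'E'
def ray(uv,c,z):
    q=cv2.undistortPoints(np.array(uv,float).reshape(-1,1,2),np.array(c['K'],float),np.array(c['distortion'],float)).reshape(-1,2)
    E=np.array(c['extrinsics']); D=np.c_[q[:,0],-q[:,1],-np.ones(len(q))]@E[:3,:3].T
    return E[:3,3]+D*((z-E[2,3])/D[:,2])[:,None]
E
python3 - <<'E'
from h import *
c=calibration('wrist')
z=np.load('wrist1.npz'); W=z['W']; p=z['p']; hsv=cv2.cvtColor(p,cv2.COLOR_RGB2HSV)
def show(t,P):
    r=cv2.minAreaRect((P[:,:2]*1000).astype(np.float32)); print(t,'rect',np.round(r,1) if 0 else r,'mean',P.mean(0).round(4))
show('rim',ray([(280,69),(375,68),(371,217),(284,219)],c,.086))
show('caddy',ray([(269,57),(491,58),(475,226),(276,226)],c,.09))
# grey (rim) mask: low saturation pixels with depth at rim height
x,y,zz=[W[...,i] for i in range(3)]
sub=np.s_[55:235,262:380]
m=np.zeros(zz.shape,bool); m[sub]=True
m&=(hsv[...,1]<60)&(zz>.078)&(zz<.094)
v,u=np.nonzero(m); P=ray(np.c_[u,v],c,.086); show('rimmask %d'%m.sum(),P)
m=np.zeros(zz.shape,bool); m[50:235,260:500]=True; m&=(zz>.08)&(zz<.1)
print('top z med',np.median(zz[m]));
E
```

```text
rim rect ((504.9107666015625, 178.49154663085938), (70.38467407226562, 113.26207733154297), 81.51184844970703) mean [0.5051 0.1782 0.086 ]
caddy rect ((499.8849182128906, 139.83847045898438), (161.62681579589844, 125.92842102050781), 81.00652313232422) mean [0.5    0.1401 0.09  ]
rimmask 2767 rect ((505.7686462402344, 180.07981872558594), (67.43811798095703, 111.54511260986328), 80.21634674072266) mean [0.5085 0.1792 0.086 ]
top z med 0.08877446318647994
```

```bash
python3 -m crank '[[0.02,0.002,0.03,0,0,0,0],[0.04,0.003,0.06,0,0,0,0],[0.056,0.0043,0.085,0,0,0,0],[0.056,0.0043,0.105,0,0,0,0],[0.056,0.0043,0.105,0,0,0,0]]'; python3 -m crank '[[0,0,0.025,0,0,0,0],[0,0,0.05,0,0,0,0],[0,0,0.075,0,0,0,0],[0,0,0.095,0,0,0,0],[0,0,0.101,0,0,0,0]]'; python3 -m crank '[[0,0,0,0,0,0,0.01],[0,0,0,0,0,0,0.02],[0,0,0,0,0,0,0.03],[0,0,0,0,0,0,0.04],[0,0,0,0,0,0,0.04]]'
```

```text
clock: 2.0
ee_pos: [0.5031, 0.1786, 0.1342]
tool_rot: [0.997, -0.079, -0.003, 0.002]
wrist_force: [-1.1, -0.5, 0.2]
width: 0.0005
grip_force: 0.0
clock: 2.5
ee_pos: [0.5043, 0.1792, 0.0357]
tool_rot: [0.997, -0.079, -0.001, 0.001]
wrist_force: [0.6, -0.3, -0.4]
width: 0.0002
grip_force: 0.0
clock: 3.0
ee_pos: [0.5057, 0.1789, 0.0373]
tool_rot: [0.997, -0.08, 0.001, -0.001]
wrist_force: [-0.4, 1.0, 1.8]
width: 0.031
grip_force: 29.6
```

Fingers spread at 31 mm with 30 N on the pads, which matches the inside width. Lift.

```bash
python3 -m crank '[[0,0,-0.005,0,0,0,0.05],[0,0,-0.015,0,0,0,0.05],[0,0,-0.03,0,0,0,0.05],[0,0,-0.045,0,0,0,0.05],[0,0,-0.06,0,0,0,0.05]]'; python3 -m crank '[[0,0,-0.02,0,0,0,0.05],[0,0,-0.04,0,0,0,0.05],[0,0,-0.06,0,0,0,0.05],[0,0,-0.07,0,0,0,0.05],[0,0,-0.07,0,0,0,0.05]]'
python3 - <<'E'
from h import *
p,d,c=snap('side'); W=cloud(d,c); save('side1',p[80:380,140:540]); np.savez('side1',p=p,W=W)
E
```

```text
clock: 3.5
ee_pos: [0.505, 0.1782, 0.0974]
tool_rot: [0.997, -0.08, -0.0, 0.0]
wrist_force: [0.2, 0.0, -2.7]
width: 0.0309
grip_force: 29.1
clock: 4.0
ee_pos: [0.5059, 0.1788, 0.1682]
tool_rot: [0.997, -0.08, 0.001, -0.001]
wrist_force: [-0.2, 0.2, -2.6]
width: 0.031
grip_force: 29.1
```

View pics/side1.png

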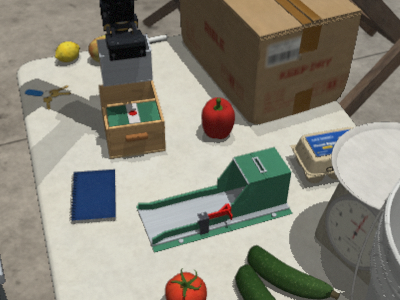

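The tin hangs upright, clear of the caddy (tin at about (120,65) in the crop), and the lidded tin is still in its pocket. Carry it over the shelf.

```bash
python3 -m crank '[[0.001,0.01,0,0,0,0,0.05],[0.003,0.03,0,0,0,-1,0.05],[0.006,0.055,0,0,0,-2,0.05],[0.009,0.085,0,0,0,-3,0.05],[0.013,0.115,0,0,0,-4,0.05]]'
python3 -m crank '[[0.0055,0.030,0,0,0,-1,0.05],[0.011,0.06,0,0,0,-2,0.05],[0.0165,0.09,0,0,0,-3,0.05],[0.022,0.12,0,0,0,-3.6,0.05],[0.027,0.15,0,0,0,-3.6,0.05]]'
python3 -m crank '[[0.003,0.025,0,0,0,0,0.05],[0.006,0.045,0,0,0,0,0.05],[0.008,0.058,0,0,0,0,0.05],[0.008,0.065,0,0,0,0,0.05],[0.008,0.065,0,0,0,0,0.05]]'
python3 - <<'E'
from h import *
o=bot.get_obs();print(o['ee_pos'],o['tool_rot'])
c=calibration('wrist'); p,d=camera('wrist'); save('wrist2',p); np.savez('wrist2',p=p,d=d,W=cloud(d,c),K=c['K'],E=c['extrinsics'],D=c['distortion'])
E
```

```text
clock: 4.55
ee_pos: [0.4984, 0.0611, 0.1651]
tool_rot: [0.999, -0.045, -0.002, 0.001]
wrist_force: [0.9, 0.3, -2.3]
width: 0.0313
grip_force: 29.1
clock: 5.05
ee_pos: [0.5118, -0.0908, 0.1651]
tool_rot: [1.0, -0.014, -0.002, 0.0]
wrist_force: [0.3, 0.0, -2.6]
width: 0.0314
grip_force: 29.1
clock: 5.55
ee_pos: [0.5187, -0.1547, 0.1658]
tool_rot: [1.0, -0.014, -0.001, -0.0]
wrist_force: [-0.1, 0.6, -2.2]
width: 0.0313
grip_force: 29.1
[ 0.51868799 -0.15465755  0.16582362] [ 9.99896057e-01 -1.43967362e-02 -7.75999655e-04 -8.40812665e-05]
```

View pics/wrist2.png

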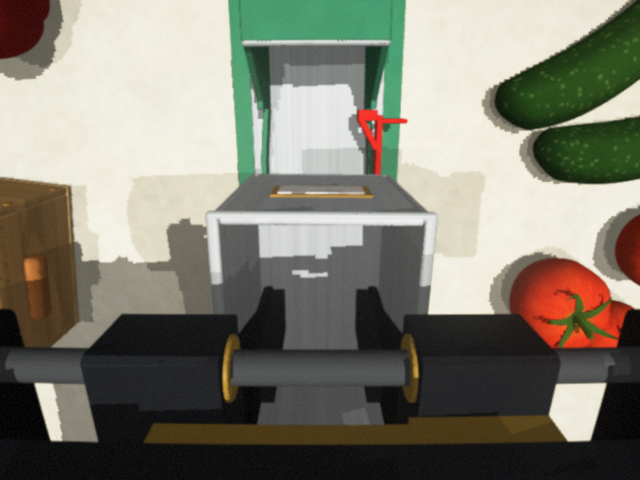

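The wrist view shows the held tin's far rim from (208,213) to (437,213), the roof's front edge at row 43 from x≈232 to 403, and the red nose at (360,115).

Run:
```python
from h import *
z=np.load('wrist2.npz'); c=dict(K=z['K'],extrinsics=z['E'],distortion=z['D']); W=z['W']; hsv=cv2.cvtColor(z['p'],cv2.COLOR_RGB2HSV)
print('tin rim far',ray([(208,213),(437,213)],c,.2155).round(4).tolist())
print('nose',ray([(360,115)],c,.036).round(4))
H,S=hsv[...,0].astype(int),hsv[...,1]; g=(H>60)&(H<90)&(S>80)
x,y,zz=[W[...,i] for i in range(3)]
for v in (5,15,25,35,60,80,100,120,140,160):
    u=np.nonzero(g[v,200:430])[0]+200; h=.1 if v<40 else .024
    print(v,u.min(),u.max(),'z',np.round(zz[v,[u.min()+2,u.max()-2]],3),ray([(u.min(),v),(u.max(),v)],c,h)[:,:2].round(4).tolist())
    if v>40:
        # inner edges: longest floor gap
        k=np.argmax(np.diff(u)); a,b=u[k],u[k+1]; print('   inner',a,b,np.round(zz[v,[a-2,b+2]],3),ray([(a,v),(b,v)],c,.024)[:,:2].round(4).tolist())
u=np.arange(280,360,10); rows=[np.nonzero(g[:80,k])[0].max() for k in u]; print(rows, ray(np.c_[u,rows],c,.1)[:,0].round(4))
z=np.load('side0.npz');
```

```text
tin rim far [[0.5762, -0.1239, 0.2155], [0.5744, -0.189, 0.2155]]
nose [[ 0.5982 -0.1841  0.036 ]]
5 229 404 z [0.003 0.001] [[0.6549, -0.1123], [0.6524, -0.2002]]
15 230 403 z [0.003 0.   ] [[0.6503, -0.1124], [0.6478, -0.1998]]
25 230 403 z [0.002 0.001] [[0.6457, -0.112], [0.6432, -0.1999]]
35 231 402 z [0.002 0.   ] [[0.641, -0.1122], [0.6385, -0.1996]]
60 232 401 z [0.001 0.002] [[0.6374, -0.0967], [0.6341, -0.2137]]
   inner 268 366 [0.023 0.03 ] [[0.6366, -0.1217], [0.6347, -0.1894]]
80 233 400 z [0.002 0.001] [[0.6243, -0.0963], [0.621, -0.2133]]
   inner 267 366 [0.033 0.034] [[0.6235, -0.1201], [0.6216, -0.1895]]
100 235 399 z [0.003 0.002] [[0.6109, -0.0965], [0.6076, -0.213]]
   inner 267 365 [0.038 0.032] [[0.6102, -0.1193], [0.6082, -0.1888]]
120 236 268 z [0.001 0.022] [[0.5972, -0.096], [0.5964, -0.1191]]
   inner 251 264 [0.001 0.022] [[0.5968, -0.1069], [0.5965, -0.1162]]
140 237 397 z [0.001 0.003] [[0.5831, -0.0955], [0.5798, -0.2123]]
   inner 267 383 [0.023 0.001] [[0.5824, -0.1175], [0.58, -0.202]]
160 239 396 z [0.002 0.002] [[0.5686, -0.0958], [0.5653, -0.2119]]
   inner 266 369 [0.024 0.023] [[0.5679, -0.1158], [0.5658, -0.1919]]
[np.int64(39), np.int64(39), np.int64(39), np.int64(39), np.int64(38), np.int64(38), np.int64(39), np.int64(38)] [0.6382 0.6381 0.6379 0.6378 0.6381 0.6379 0.6373 0.6377]
```

The box's centre line is at y ≈ -0.153 at x 0.52, yaw about -1.3°, with the mouth at x ≈ 0.601; guide inner width measures 76 mm, as given. The tin needs about 2 mm to the left (+y), then down.

```bash
python3 -m crank '[[0,-0.002,0.015,0,0,0,0.05],[0,-0.002,0.04,0,0,0,0.05],[0,-0.002,0.065,0,0,0,0.05],[0,-0.002,0.085,0,0,0,0.05],[0,-0.002,0.09,0,0,0,0.05]]'; python3 -m crank '[[0,0,0.01,0,0,0,0.05],[0,0,0.02,0,0,0,0.05],[0,0,0.03,0,0,0,0.05],[0,0,0.035,0,0,0,0.05],[0,0,0.036,0,0,0,0.05]]'; python3 -m crank '[[0,0,0.001,0,0,0,0.05],[0,0,0.002,0,0,0,0.05],[0,0,0.003,0,0,0,0.05]]'
```

```text
clock: 6.1
ee_pos: [0.5175, -0.1511, 0.0743]
tool_rot: [1.0, -0.013, -0.003, -0.0]
wrist_force: [-0.1, -0.2, -2.1]
width: 0.0315
grip_force: 29.1
clock: 6.6
ee_pos: [0.519, -0.1522, 0.0399]
tool_rot: [1.0, -0.014, -0.001, -0.0]
wrist_force: [-0.7, 0.3, -2.0]
width: 0.0313
grip_force: 29.1
clock: 6.9
ee_pos: [0.5197, -0.1522, 0.0378]
tool_rot: [1.0, -0.014, 0.0, 0.0]
wrist_force: [0.1, -0.8, -3.9]
width: 0.0312
grip_force: 29.1
```

```bash
python3 -m crank '[[0,0,0.001,0,0,0,0.05],[0,0,0.0015,0,0,0,0.05],[0,0,0.0015,0,0,0,0.02],[0,0,0.0015,0,0,0,0],[0,0,0.0015,0,0,0,0.0]]'; python3 -m crank '[[0,0,0,0,0,0,0],[0,0,0,0,0,0,0],[0,0,-0.01,0,0,0,0],[0,0,-0.03,0,0,0,0],[0,0,-0.05,0,0,0,0]]';python3 -m crank '[[0,0,-0.03,0,0,0,0],[0,0,-0.045,0,0,0,0],[-0.03,0,-0.045,0,0,0,0],[-0.06,0,-0.045,0,0,0,0],[-0.09,0,-0.045,0,0,0,0]]'; python3 -m crank '[[0,0,0,0,0,0,0],[0,0,0,0,0,0,0]]'
python3 - <<'E'
from h import *
c=calibration('wrist'); p,d=camera('wrist'); save('wrist3',p); np.savez('wrist3',p=p,d=d,W=cloud(d,c),K=c['K'],E=c['extrinsics'],D=c['distortion'])
E
```

```text
clock: 7.4
ee_pos: [0.5197, -0.1521, 0.0371]
tool_rot: [1.0, -0.014, 0.001, 0.0]
wrist_force: [-0.3, 0.9, 1.0]
width: 0.0297
grip_force: 0.5
clock: 7.9
ee_pos: [0.5194, -0.1523, 0.0869]
tool_rot: [1.0, -0.014, -0.0, 0.0]
wrist_force: [1.0, -1.3, -0.1]
width: 0.0016
grip_force: 0.0
clock: 8.4
ee_pos: [0.4286, -0.1497, 0.1316]
tool_rot: [1.0, -0.014, 0.001, 0.0]
wrist_force: [0.3, -0.2, 0.6]
width: 0.0005
grip_force: 0.0
clock: 8.6
ee_pos: [0.4297, -0.1498, 0.1321]
tool_rot: [1.0, -0.014, 0.001, 0.0]
wrist_force: [0.7, 0.0, 0.4]
width: 0.0007
grip_force: 0.0
```

View pics/wrist3.png

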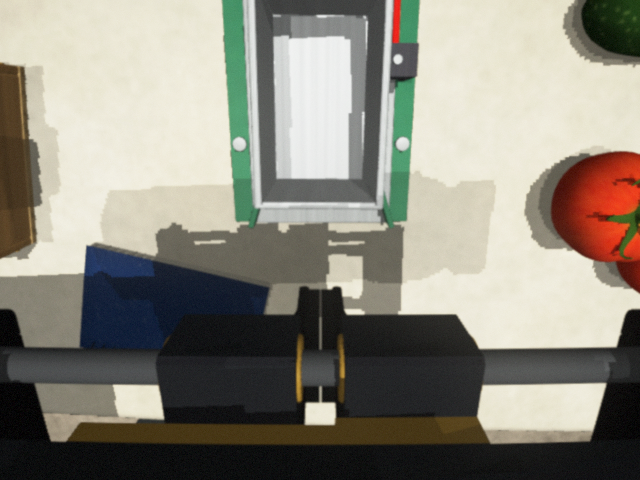

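The tin stands upright and straight between the guides, near rim at row ~205 from x≈254 to 385, clear of the fingers.

```bash
python3 - <<'E'
from h import *
z=np.load('wrist3.npz'); c=dict(K=z['K'],extrinsics=z['E'],distortion=z['D'])
print(ray([(254,205),(385,205),(245,0),(398,0)],c,.086).round(4).tolist()); print('rivets',ray([(239,144),(403,144)],c,.004).round(4).tolist())
E
python3 -m crank '[[0,0.002,0.02,0,0,0,0],[0,0.002,0.04,0,0,0,0],[0,0.002,0.06,0,0,0,0],[0,0.002,0.074,0,0,0,0],[0,0.002,0.076,0,0,0,0]]'
```

```text
[[0.4673, -0.1158, 0.086], [0.4654, -0.1844, 0.086], [0.5635, -0.1186, 0.086], [0.5617, -0.1887, 0.086]]
rivets [[0.4926, -0.0945, 0.004], [0.4896, -0.2092, 0.004]]
clock: 9.15
ee_pos: [0.4293, -0.1517, 0.0534]
tool_rot: [1.0, -0.014, -0.002, 0.0]
wrist_force: [0.1, -0.1, 0.1]
width: 0.0003
grip_force: 0.0
```

```bash
python3 -m crank '[[0.012,-0.0015,0,0,0,0,0],[0.02,-0.0015,0,0,0,0,0],[0.026,-0.0015,0,0,0,0,0],[0.032,-0.0015,0,0,0,0,0],[0.038,-0.0015,0,0,0,0,0]]'; python3 -m crank '[[0.006,0,0,0,0,0,0],[0.012,0,0,0,0,0,0],[0.018,0,0,0,0,0,0],[0.024,0,0,0,0,0,0],[0.030,0,0,0,0,0,0]]'; python3 -m crank '[[0.006,0,0,0,0,0,0],[0.012,0,0,0,0,0,0],[0.018,0,0,0,0,0,0],[0.024,0,0,0,0,0,0],[0.030,0,0,0,0,0,0]]'
```

```text
clock: 9.65
ee_pos: [0.4671, -0.1513, 0.0552]
tool_rot: [1.0, -0.014, -0.001, -0.0]
wrist_force: [-3.4, -0.3, 2.9]
width: 0.0003
grip_force: 1.7
clock: 10.15
ee_pos: [0.4954, -0.152, 0.0546]
tool_rot: [1.0, -0.014, -0.002, -0.0]
wrist_force: [-5.4, 0.7, 4.0]
width: 0.0004
grip_force: 3.0
clock: 10.65
ee_pos: [0.527, -0.1526, 0.0547]
tool_rot: [1.0, -0.014, -0.001, -0.0]
wrist_force: [-3.8, 1.8, 0.5]
width: 0.0004
grip_force: 1.7
```

```bash
python3 -m crank '[[0.006,0,0,0,0,0,0],[0.012,0,0,0,0,0,0],[0.018,0,0,0,0,0,0],[0.024,0,0,0,0,0,0],[0.030,0,0,0,0,0,0]]'; python3 -m crank '[[0.006,0,0,0,0,0,0],[0.012,0,0,0,0,0,0],[0.018,0,0,0,0,0,0],[0.024,0,0,0,0,0,0],[0.028,0,0,0,0,0,0]]'; python3 -m crank '[[0.002,0,0,0,0,0,0],[0.004,0,0,0,0,0,0],[0.006,0,0,0,0,0,0],[0.008,0,0,0,0,0,0]]'
```

```text
clock: 11.15
ee_pos: [0.5576, -0.1538, 0.0549]
tool_rot: [1.0, -0.014, -0.0, 0.0]
wrist_force: [-2.8, 2.1, 0.7]
width: 0.0009
grip_force: 1.6
clock: 11.65
ee_pos: [0.586, -0.1545, 0.055]
tool_rot: [1.0, -0.014, 0.0, 0.0]
wrist_force: [-3.0, 1.9, -0.4]
width: 0.0006
grip_force: 1.6
clock: 12.05
ee_pos: [0.5935, -0.1547, 0.0551]
tool_rot: [1.0, -0.014, 0.0, -0.0]
wrist_force: [-1.1, -1.0, -0.2]
width: 0.0003
grip_force: 0.4
```

```bash
python3 -m crank '[[0.001,0,0,0,0,0,0],[0.002,0,0,0,0,0,0],[0.003,0,0,0,0,0,0],[0.003,0,0,0,0,0,0]]'; python3 -m crank '[[0.001,0,0,0,0,0,0],[0.002,0,0,0,0,0,0],[0.002,0,0,0,0,0,0]]'
```

```text
clock: 12.45
ee_pos: [0.5963, -0.155, 0.055]
tool_rot: [1.0, -0.014, -0.0, 0.0]
wrist_force: [-2.9, 0.5, -0.3]
width: 0.0007
grip_force: 0.9
clock: 12.75
ee_pos: [0.5963, -0.1551, 0.0549]
tool_rot: [1.0, -0.014, -0.002, 0.0]
wrist_force: [-5.6, -0.7, 3.3]
width: 0.0007
grip_force: 3.1
```

```bash
python3 -m crank '[[0.002,0,0,0,0,0,0],[0.003,0,0,0,0,0,0],[0.003,0,0,0,0,0,0]]'; python3 -m crank '[[-0.015,0,0,0,0,0,0],[-0.035,0,0,0,0,0,0],[-0.065,0,-0.02,0,0,0,0],[-0.09,0,-0.05,0,0,0,0],[-0.1,0,-0.08,0,0,0,0]]'; python3 -m crank '[[-0.01,0,-0.03,0,0,0,0],[-0.01,0,-0.04,0,0,0,0],[-0.01,0,-0.04,0,0,0,0]]'
python3 - <<'E'
from h import *
c=calibration('wrist'); p,d=camera('wrist'); q,_=camera('side'); save('wrist4',p); save('side4',cv2.resize(q[210:340,260:450],None,fx=4,fy=4)); np.savez('wrist4',p=p,d=d,W=cloud(d,c),K=c['K'],E=c['extrinsics'],D=c['distortion'])
E
```

```text
clock: 13.05
ee_pos: [0.5964, -0.1553, 0.0549]
tool_rot: [1.0, -0.014, -0.005, -0.0]
wrist_force: [-12.0, -0.3, 6.6]
width: 0.0006
grip_force: 6.0
clock: 13.55
ee_pos: [0.5003, -0.1521, 0.1361]
tool_rot: [1.0, -0.014, 0.001, -0.0]
wrist_force: [1.5, -0.3, 0.2]
width: 0.0004
grip_force: 0.0
clock: 13.85
ee_pos: [0.4935, -0.1518, 0.1773]
tool_rot: [1.0, -0.014, 0.004, 0.0]
wrist_force: [-0.0, -0.7, -0.6]
width: 0.0006
grip_force: 0.0
```

View pics/wrist4.png

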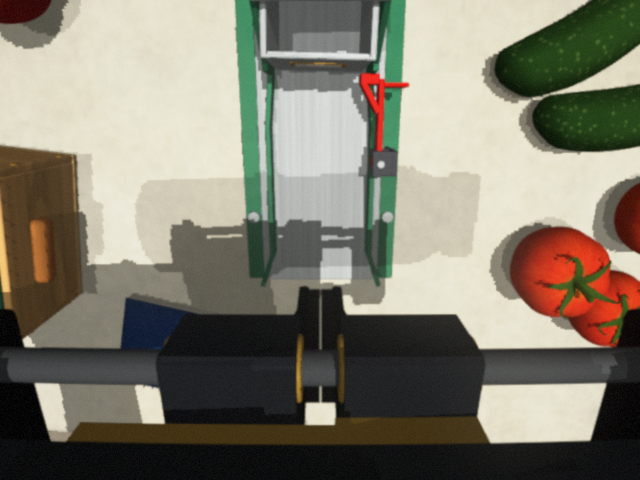

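View pics/side4.png

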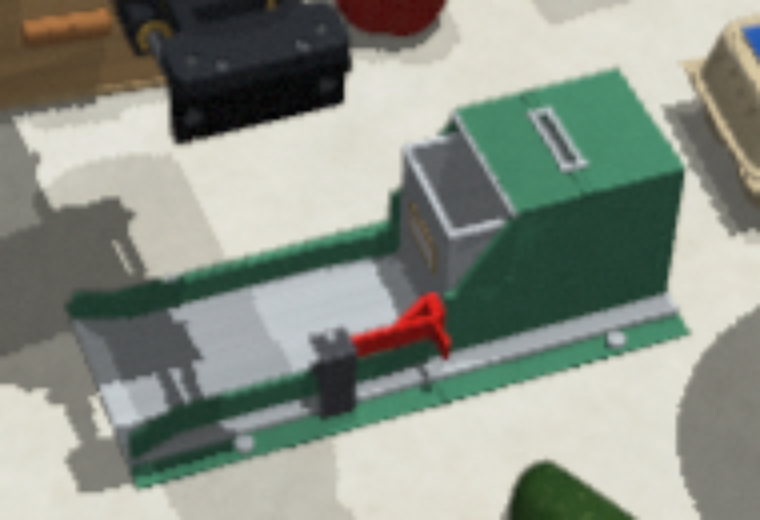

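Both views show the tin upright in the box, near rim at row ~55, with the red nose at (361,78) sprung out in front of it. I'll check the nose against its starting position before handing in.

Run:
```python
from h import *
z=np.load('wrist4.npz'); c=dict(K=z['K'],extrinsics=z['E'],distortion=z['D'])
n=ray([(361,77)],c,.036)[0]; r=ray([(262,57),(374,57)],c,.086); print('nose',n.round(4),'near rim',r.round(4).tolist())
if abs(n[1]+.1841)<.003: print(hand_in())
```

```text
nose [ 0.5998 -0.1831  0.036 ] near rim [[0.6086, -0.121, 0.086], [0.6068, -0.1857, 0.086]]
the job is handed in; nothing more can be done
None
```

The coin tin is in the honesty box against the back stop, upright, with the red catch sprung out in front of it, and the job is handed in; the hand-in returned no verdict. The lidded tin was still in its pocket after the lift and nothing was seen to touch the pepper or tomatoes, though I did not re-measure them at the end.

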